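# Pack the spare die and close the punch case

### The job

Two round steel dies stand on the bench beside the ironworker. Stand the low one, the only one the case can close over, on the free floor of the blue punch case beside the wooden punch rack, then set the blue lid on the case so that it lies flat on the rim all round. Set both down without dropping them, and leave the tall die standing where it is.

Things in the scene. Friction and masses are not known exactly. Their poses are not given: they have to be found in the camera images.
- low_die: The die to pack: a bright steel ring standing flat, outer diameter 44 mm, hole 20 mm, height 34 mm, about 0.3 kg. Origin at the centre of its underside, z up along the hole's axis.
- tall_die: The die to leave alone: a bright steel ring of the same diameter (44 mm) and hole but 75 mm high, too high for the case; about 0.65 kg. Origin at the centre of its underside, z up. Either die may be the nearer to the robot; they stand 120 mm or more apart, centre to centre.
- case: Open blue steel case, fixed, left or right of the dies: 180 mm along its x, 130 along y, 60 high, walls and floor 4 mm. Origin: centre of its underside, z up. A fixed wooden rack of small steel punches fills x = +36 to +86 mm over the full width, up to 44 mm above the bench. The free floor, x = -86 to +36 and y = -61 to +61 mm, has its centre at x = -25, y = 0.
- lid: Loose lid, flat on the bench across from the case, 0.35 kg. Blue plate 196 (x) x 146 (y) x 6 mm on a locating frame 150 x 100, 8 deep, that drops into the case with 11 mm play. Origin: centre of the frame's underside, z up; plate top at z = 14. Red grip bar along x, central: 80 long, 14 wide, z = 36 to 52, posts at x = +-35. Seated: origin 52 mm above the case's, x axes parallel (either way).
Not all that is in view belongs to the job. What is shaped like the lid but white is not meant. What is shaped like the low_die but purple is not meant.

How it is judged:
On the way:
1. the low die stands on the free floor of the case, let go (x of low_die in the frame of case between -0.07 and 0.02 m and y of low_die in the frame of case between -0.045 and 0.045 m and z of low_die in the frame of case below 0.012 m and angle between low_die's own z axis and vertical below 0.175 rad and contact force between the fingers and low_die below 0.2 N), for 0.2 s.
At the end, for the whole second after the job is handed in: Low die upright (10 deg) on the case floor, origin within 12 mm of the case's in height, case x -70 to +20 mm, y within 45 mm; lid on the rim, 48 to 56 mm above the case origin, within 15 mm in x and y, 11 deg in yaw, 3.4 deg of level; tall die within 30 mm of its start; at rest, let go (all of step 1 and x of lid in the frame of case between -0.015 and 0.015 m and y of lid in the frame of case between -0.015 and 0.015 m and z of lid in the frame of case between 0.048 and 0.056 m and angle between the x axis of lid and the x axis of case, either way round below 0.19 rad and angle between lid's own z axis and vertical below 0.06 rad and linear speed of each of lid, low_die below 0.02 m/s and distance of tall_die from where it was at the start of the episode below 0.03 m and contact force between the fingers and lid below 0.2 N); the robot touches nothing.
It fails at once if the tall die is shifted by more than 30 mm, lifted or knocked over (distance of tall_die from where it was at the start of the episode above 0.03 m or angle between tall_die's own z axis and vertical above 0.3 rad).
It fails at once if the low die is dropped into the case (faster than 0.6 m/s inside it) (horizontal distance between low_die and case below 0.09 m and z of low_die in the frame of case below 0.05 m and linear speed of low_die above 0.6 m/s).
It fails at once if the lid is dropped onto the case (faster than 0.6 m/s within 25 mm of its seat) (horizontal distance between lid and case below 0.03 m and z of lid in the frame of case below 0.077 m and linear speed of lid above 0.6 m/s).
It also fails if it takes over 64 s, if anything falls off the work surface, if the arm or the gripper's body presses on something with over 40 N, if the wrist force passes 120 N, or if a joint passes its speed limit or range.

### The arm

A 6-joint arm with a two-finger parallel gripper is mounted at the origin on the work surface. World frame = base frame: x ahead of the robot, y to its left, z up, the work surface at z = 0. Lengths are in m, angles in rad, forces in N, time in s.
With the tool pointing down it reaches from about 0.325 to 1 m from the base axis. Payload 5.1 kg.
Tool frame: the origin (TCP) lies at the very end of the fingers, on their centre line; the grasp point (between the pads) lies 19 mm behind it; z points along the fingers, y is the line along which they close (so a half turn about z gives the same grasp; the last joint's range is limited). The gripper opens to 85 mm and grips with 20 to 120 N. Pads are 22 mm wide; open, the fingers measure 114 mm over their backs; the gripper's body (76 mm by 85 mm) begins 54 mm behind the grasp point. The pads swing forward as they close: fully open they stand 13 mm farther back than shut.
Start: joints at [-1.41, 0.124, 1.65, -0, 1.367, -0.083], TCP at [0.157, -0.631, 0.231] pointing down, gripper open.
Joint ranges: [-2.61, 2.61], [-1.02, 2.33], [0.03, 2.71], [-1.35, 4.49], [0.32, 2.68], [-2.91, 2.91]. Speed limits (rad/s): [2.57, 2.57, 3.14, 3.14, 3.14, 3.14].

### API

Orientations are given as a rotation vector (axis times angle).
In Python, from rig import get_state, read_camera, calibration, job_done gives the robot as it stands.
- The arm moves only by the tool arm_command, never from a script. Its argument "steps" is a list of rows, each a list of 7 numbers: the shift along the tool's x, y, z in m, then the turn, a rotation vector about the tool's x, y, z in rad, then the finger opening in m, from 0 to 0.0854. In form: [[x, y, z, ax, ay, az, hand], ...]. A call has 1 to 12 rows; each row is the pose to reach, as a shift and turn from the pose commanded when the call began, along the tool's axes at that moment; what a row does not reach only later rows make up. A row lasts 1/12 s, in which the tool goes at most 41.7 mm and 7.16 degrees, less where a joint would pass 70% of its speed; a pose out of reach is approached as far as the arm can. A call with a gripper value outside its range is refused whole. The fingers move at their own pace and stop on an object; "newtons" is the grip in N (left out, the last holds). Time passes only in rows, so rows that repeat a pose let the fingers close. It gives the time, the measured TCP pose, the force, the opening and the grip force at its end, in the units of the state.
- get_state(): the state, without advancing time (a new reading comes with each control period).
- read_camera(name): name is "scene" or "top" or "wrist"; returns the picture (400x640x3 uint8, red, green, blue); there is no depth.
- calibration(name): a dict with "mtx" (3x3 intrinsics, pixels), "R" (3x3) and "t" (3): a world point X has camera coordinates R X + t. Camera axes: x right, y down, z forward; pixel columns grow to the right and rows downward; lengths in m; the calibration is good to about 2 mm. A picture is of the moment at which its call begins: read the wrist's pose just before it. calibration takes no time and is no camera call; for the wrist camera it gives the pose at the moment of the call.
- job_done(): hands the job in; it is judged then, once.
The state is a dict: "clock": time; "q": joint angles; "qd": joint speeds; "tau": joint torques, N m; "eef_pos": TCP position; "tcp_rot": TCP orientation; "wrist_force": force on the tool from outside, world axes, zero at the start; "torque": the same for the moment, N m; "width": finger opening in m; "grip_force": force on a finger pad.
Only numpy, scipy, OpenCV 4.12 (cv2) and the standard library are available. Lean on these libraries where they do the work, as an engineer would, in place of code of your own. Each camera call takes 0.05 s, during which the arm holds its last target. There are 200 camera calls.

## Working session

There is one attempt and no reset: what is moved stays moved. The work goes in short steps, Python scripts to look and compute and a tool call to move; the robot and the scene stay as the last step left them, time stands still between calls to the robot, and variables do not carry over. Pictures are saved under pics/ and viewed, at most 10 in all, crops included, and the job is handed in when it is done.

Besides the shell and the picture viewer there is one more tool, called after "Emit:" by a JSON object that holds its "method" and its "body", one argument or row to a line. arm_command: Moves the arm, as the interface text tells. Its arguments: {"type":"object","properties":{"steps":{"type":"array","items":{"type":"array","items":{"type":"number"}}},"newtons":{"type":"number"}},"required":["steps"]}

```bash
ls; mkdir -p pics
python3 - <<'E'
from rig import *
import cv2
s=get_state();print(s)
for n in("scene","top"):
    im=read_camera(n);cv2.imwrite(f"pics/{n}0.png",im[:,:,::-1]);c=calibration(n);print(n,c)
E
```

```text
pics
{'clock': 0.0, 'q': array([-1.40963150e+00,  1.24503029e-01,  1.65169148e+00, -8.53623082e-06,
        1.36750029e+00, -8.26005663e-02]), 'qd': array([-0.00088116,  0.00165178,  0.00068174,  0.00049354, -0.00099928,
       -0.00040052]), 'tau': array([ 2.90357377e-03, -4.23612714e+01, -3.65446794e+01,  7.36026595e-05,
        7.08122257e-03,  2.95770022e-06]), 'eef_pos': array([ 0.15675249, -0.63017808,  0.23004403]), 'tcp_rot': array([-3.11620178e+00, -3.81705810e-01,  1.42702280e-04]), 'wrist_force': array([0.47390649, 0.86910739, 0.21889342]), 'torque': array([-0.0020388 ,  0.01939085,  0.00980164]), 'grip_force': 0.0, 'width': 0.0854032578836472}
scene {'mtx': array([[432.04654877,   0.        , 318.58883636],
       [  0.        , 432.04654877, 208.54475716],
       [  0.        ,   0.        ,   1.        ]]), 'R': array([[-0.71859851,  0.6952388 , -0.01609952],
       [ 0.50766646,  0.50862059, -0.69539907],
       [-0.47527986, -0.50788592, -0.71844342]]), 't': array([ 0.41838405, -0.15421668,  1.20437148])}
top {'mtx': array([[419.16047915,   0.        , 322.60854539],
       [  0.        , 419.16047915, 200.18855725],
       [  0.        ,   0.        ,   1.        ]]), 'R': array([[ 0.01182647, -0.99991405, -0.00565918],
       [-0.99751974, -0.01140504, -0.06945719],
       [ 0.06938668,  0.00646658, -0.99756888]]), 't': array([-0.12171097,  0.45687063,  0.98159051])}
```

View pics/scene0.png

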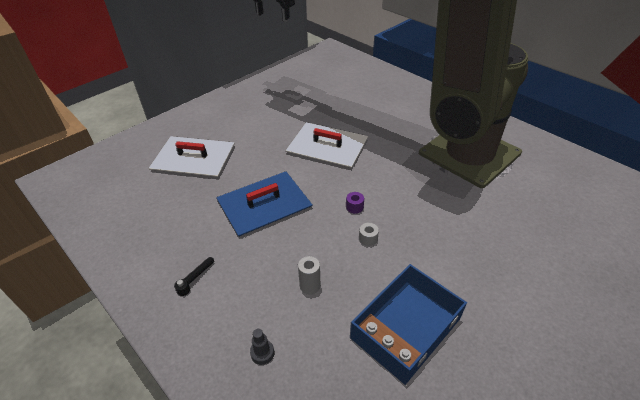

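View pics/top0.png

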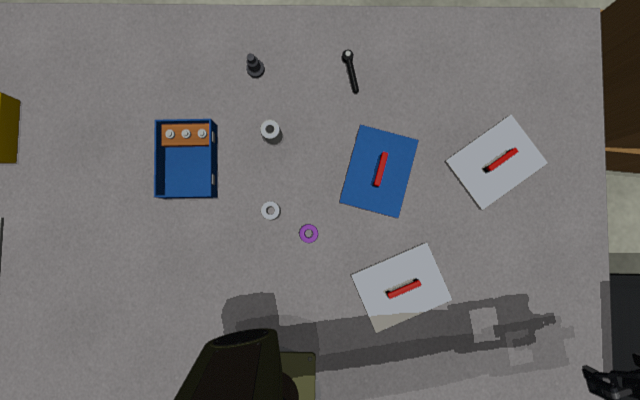

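Top view: low-die candidates are a grey ring at (270,211), a purple ring at (308,233, wrong colour) and a grey ring at (270,130), which the scene view at (310,275) shows is tall. The scene view shows (369,234) is low, so (270,211) is meant. For the lid, blue at (380,170) is meant and the white ones at (498,160) and (400,288) are not. The case is at (186,158).

```bash
cat > h.py <<'E'
import numpy as np, cv2
from rig import *
def ray(c,uv,z):
    uv=np.atleast_2d(np.asarray(uv,float)); d=np.c_[(uv-c["mtx"][:2,2])/c["mtx"][0,0],np.ones(len(uv))]@c["R"]
    o=-c["R"].T@c["t"]; return o+d*((z-o[2])/d[:,2])[:,None]
def proj(c,X):
    p=(c["R"]@np.atleast_2d(X).T).T+c["t"]; p=p@c["mtx"].T; return p[:,:2]/p[:,2:]
def blobs(m,amin=40):
    cs,_=cv2.findContours(m.astype(np.uint8),cv2.RETR_EXTERNAL,cv2.CHAIN_APPROX_NONE)
    return [c for c in cs if cv2.contourArea(c)>amin]
def hsv(im): return cv2.cvtColor(im,cv2.COLOR_RGB2HSV).astype(int)
def rect(P): 
    (c,s,a)=cv2.minAreaRect((P[:,:2]*1000).astype(np.float32)); return np.round(c,1),np.round(s,1),round(a,1)
E
python3 - <<'E'
from h import *
np.set_printoptions(precision=4,suppress=True)
im=read_camera("top");c=calibration("top");H=hsv(im);print("cam",-c["R"].T@c["t"])
h,s,v=H[...,0],H[...,1],H[...,2]
blue=(h>95)&(h<125)&(s>120)
for b in blobs(blue,800):
    p=b[:,0]; print("blue",p.mean(0),[ (z,)+rect(ray(c,p,z)) for z in (.014,.06)], "box",cv2.boundingRect(b))
    print("  corners",cv2.boxPoints(cv2.minAreaRect(b)).round(1).tolist())
red=((h<8)|(h>172))&(s>150)&(v>90)
for b in blobs(red,60):
    print("red",b[:,0].mean(0),rect(ray(c,b[:,0],.052)))
g=(s<25)&(v>115); 
for x,y in((270,211),(270,130)):
    w=im[y-16:y+17,x-16:x+17]; print(H[y-16:y+17:2,x-16:x+17:2,2][8], H[y-14,x-14])
    cv2.imwrite(f"pics/d{y}.png",cv2.resize(w[:,:,::-1],None,fx=8,fy=8,interpolation=0))
sc=read_camera("scene")[210:300,280:400,::-1]
a=cv2.resize(im[190:250,240:330,::-1],(450,300),interpolation=0);b=cv2.resize(sc,(350,300))
cv2.imwrite("pics/crop.png",np.hstack([a,b]))
wr=read_camera("wrist");
E
```

```text
cam [ 0.3891 -0.1228  1.0102]
blue [378.5373 170.903 ] [(0.014, array([ 530.9, -249.4]), array([144.9, 194.5]), 75.4), (0.06, array([ 524.4, -243.6]), array([138.2, 185.5]), 75.4)] box (340, 125, 78, 93)
  corners [[338.79998779296875, 202.0], [359.6000061035156, 124.0999984741211], [418.5, 139.8000030517578], [397.70001220703125, 217.6999969482422]]
blue [184.6556 158.9185] [(0.014, array([556.5, 215.7]), array([190.9, 149.4]), 1.7), (0.06, array([548.7, 200.1]), array([182.1, 142.5]), 1.7)] box (154, 119, 63, 79)
  corners [[154.0, 119.0], [216.0, 119.0], [216.0, 197.0], [154.0, 197.0]]
red [403.7536 288.7536] (array([ 257.5, -301.9]), array([12.5, 78.1]), 23.6)
red [380.5417 168.5139] (array([ 530.1, -249.1]), array([13.1, 78.9]), 75.4)
red [502.3115 158.6885] (array([ 556.5, -529.2]), array([12. , 78.1]), 35.9)
[127 127 127 114 169 171  78 126 125 129 136 170 172  61 132 128 130] [  0   8 129]
[126 125 124 129 167 171  71  53  55  42 158 170 170  55 128 126 121] [  0   8 126]
```

View pics/crop.png

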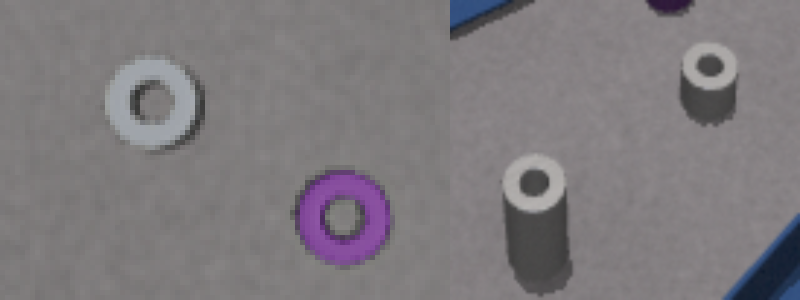

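The left crop shows the bright low ring beside the purple one, and the right crop shows it is clearly shorter than the tall one. The low die at top (270,211) is confirmed.

Run:
```python
from h import *
from scipy.spatial.transform import Rotation as Ro
np.set_printoptions(precision=4,suppress=True)
im=read_camera("top");c=calibration("top");H=hsv(im)
h,s,v=H[...,0],H[...,1],H[...,2]
for n,(x,y),z in(("low",(270,211),.034),("tall",(270,130),.075)):
    m=np.zeros(v.shape,np.uint8);m[y-16:y+17,x-16:x+17]=v[y-16:y+17,x-16:x+17]>148
    b=max(blobs(m),key=cv2.contourArea);(e,ax,_)=cv2.minEnclosingCircle(b)+(0,);P=ray(c,b[:,0],z)
    q=cv2.minAreaRect((P[:,:2]*1000).astype(np.float32))
    print(n,e,q[:2],P[:,:2].mean(0))
sc=read_camera("scene");cs=calibration("scene");V=hsv(sc)[...,2]
for n,(x,y),z in(("low",(369,230),.034),("tall",(310,265),.075)):
    m=np.zeros(V.shape,np.uint8);m[y-14:y+15,x-14:x+15]=V[y-14:y+15,x-14:x+15]>150
    b=max(blobs(m),key=cv2.contourArea);P=ray(cs,b[:,0],z);print(n,"scene",cv2.minAreaRect((P[:,:2]*1000).astype(np.float32))[:2])
# case: blue+rack region edges in top
reg=((h>95)&(h<125)&(s>120));reg[:, 230:]=0
ys=range(128,190,3);xs=range(160,211,3)
L=[(np.flatnonzero(reg[y])[0]-.5,y) for y in ys];R=[(np.flatnonzero(reg[y])[-1]+.5,y) for y in ys]
T=[(x,np.flatnonzero(reg[:,x])[0]-.5) for x in xs];B=[(x,np.flatnonzero(reg[:,x])[-1]+.5) for x in xs]
for n,E,k in(("left y",L,1),("right y",R,1),("far x",T,0),("near x",B,0)):
    for z in(.06,0):
        P=ray(c,E,z);f=np.polyfit(P[:,1-k],P[:,k],1);print(n,z,np.median(P[:,k]).round(4),"slope",f[0].round(4))
# same in scene view: rim corners
h,s,v=[hsv(sc)[...,i] for i in range(3)]
m=(h>95)&(h<125)&(s>120);m[:260]=0;m[:,:340]=0;
b=max(blobs(m,500),key=cv2.contourArea);a=cv2.approxPolyDP(cv2.convexHull(b),4,True)[:,0]
for p in a: print("scene",p,ray(cs,p,.06)[0,:2],ray(cs,p,0)[0,:2])
st=get_state();print(Ro.from_rotvec(st["tcp_rot"]).as_matrix())
```

```text
low (269.6290283203125, 210.06129455566406) ((432.640380859375, 7.095279693603516), (37.3525505065918, 39.78471755981445)) [0.4326 0.0064]
tall (269.3157958984375, 128.63157653808594) ((615.5491333007812, 5.464510917663574), (39.16977310180664, 38.55971908569336)) [0.6152 0.0059]
low scene ((433.1275939941406, 9.414726257324219), (38.771514892578125, 40.878604888916016))
tall scene ((615.1079711914062, 6.961809158325195), (39.178810119628906, 41.69230270385742))
left y 0.06 0.2715 slope 0.0175
left y 0 0.2964 slope 0.0175
right y 0.06 0.1276 slope 0.0294
right y 0 0.1435 slope 0.0294
far x 0.06 0.6405 slope -0.0377
far x 0 0.6564 slope -0.0377
near x 0.06 0.4577 slope -0.0114
near x 0 0.462 slope -0.0114
scene [410 264] [0.4629 0.1425] [0.4213 0.1206]
scene [466 302] [0.4591 0.2697] [0.4172 0.2587]
scene [457 321] [0.5047 0.2802] [0.4666 0.2701]
scene [404 383] [0.6614 0.2832] [0.6368 0.2733]
scene [351 338] [0.665  0.1689] [0.6406 0.1493]
scene [352 321] [0.6394 0.1475] [0.6128 0.1261]
[[ 0.9704  0.2414 -0.0001]
 [ 0.2414 -0.9704  0.0005]
 [ 0.     -0.0005 -1.    ]]
```

Low die at (0.433, 0.008), tall die at (0.615, 0.006), case at (0.551, 0.208) with yaw 0.026, lid at (0.531, -0.249) with yaw -0.254. Measured sizes match the given ones. Moving above the low die.

Emit:
{"method": "arm_command", "body": {
  "steps": [
    [0.422,-0.552,0,0,0,0.218,0.085],
    [0.422,-0.552,0,0,0,0.218,0.085],
    [0.422,-0.552,0,0,0,0.218,0.085],
    [0.422,-0.552,0,0,0,0.218,0.085],
    [0.422,-0.552,0,0,0,0.218,0.085],
    [0.422,-0.552,0,0,0,0.218,0.085],
    [0.422,-0.552,0,0,0,0.218,0.085],
    [0.422,-0.552,0,0,0,0.218,0.085],
    [0.422,-0.552,0,0,0,0.218,0.085],
    [0.422,-0.552,0,0,0,0.218,0.085],
    [0.422,-0.552,0,0,0,0.218,0.085],
    [0.422,-0.552,0,0,0,0.218,0.085]
  ]
}}

```text
clock: 1.35
eef_pos: [0.3559, -0.1702, 0.2317]
tcp_rot: [3.141, 0.039, 0.002]
wrist_force: [0.7, -1.3, -0.4]
width: 0.0848
grip_force: 0.0
```

Emit:
{"method": "arm_command", "body": {
  "steps": [
    [0.08,-0.176,0.0,0,0,0,0.085],
    [0.08,-0.176,0.0,0,0,0,0.085],
    [0.08,-0.176,0.0,0,0,0,0.085],
    [0.08,-0.176,0.0,0,0,0,0.085],
    [0.08,-0.176,0.0,0,0,0,0.085],
    [0.08,-0.176,0.07,0,0,0,0.085],
    [0.08,-0.176,0.07,0,0,0,0.085],
    [0.08,-0.176,0.07,0,0,0,0.085],
    [0.08,-0.176,0.07,0,0,0,0.085]
  ]
}}

```text
clock: 2.1
eef_pos: [0.4299, 0.0063, 0.16]
tcp_rot: [-3.141, -0.041, 0.006]
wrist_force: [0.0, 0.1, 0.3]
width: 0.0851
grip_force: 0.0
```

Run:
```python
from h import *
s=get_state();print(s["eef_pos"].round(4),s["tcp_rot"].round(4),s["q"].round(2))
c=calibration("wrist");im=read_camera("wrist");cv2.imwrite("pics/w1.png",im[:,:,::-1]);print(-c["R"].T@c["t"],proj(c,[.433,.008,.034]))
```

```text
[0.4299 0.0063 0.16  ] [-3.1409 -0.0411  0.006 ] [-0.11 -0.33  2.19 -0.    1.29  1.43]
[0.49904581 0.00733927 0.30275074] [[312.86932686 180.78361334]]
```

View pics/w1.png

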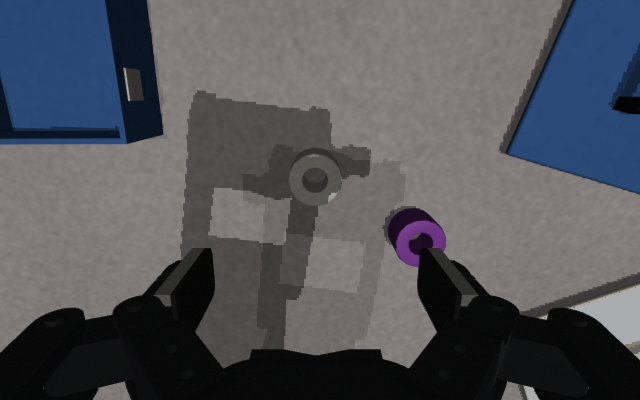

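The wrist view shows the low die at (315,180), against a prediction of (313,181), so the position holds. The purple ring at (415,240) is clear of the fingers. Descending.

Emit:
{"method": "arm_command", "body": {
  "newtons": 50,
  "steps": [
    [0.003,-0.001,0.04,0,0,0,0.085],
    [0.003,-0.001,0.08,0,0,0,0.085],
    [0.003,-0.001,0.11,0,0,0,0.085],
    [0.003,-0.001,0.13,0,0,0,0.085],
    [0.003,-0.001,0.145,0,0,0,0.085],
    [0.003,-0.001,0.154,0,0,0,0.085],
    [0.003,-0.001,0.154,0,0,0,0.085],
    [0.003,-0.001,0.154,0,0,0,0.06],
    [0.003,-0.001,0.154,0,0,0,0.05],
    [0.003,-0.001,0.154,0,0,0,0.03],
    [0.003,-0.001,0.154,0,0,0,0.03],
    [0.003,-0.001,0.154,0,0,0,0.03]
  ]
}}

```text
clock: 3.15
eef_pos: [0.4357, 0.007, 0.0093]
tcp_rot: [3.141, 0.041, 0.005]
wrist_force: [-1.4, 0.2, 6.6]
width: 0.0428
grip_force: 50.3
```

Emit:
{"method": "arm_command", "body": {
  "steps": [
    [0.003,-0.001,0.0,0,0,0,0.03],
    [0.003,-0.001,-0.02,0,0,0,0.03],
    [0.003,-0.001,-0.05,0,0,0,0.03],
    [0.003,-0.001,-0.085,0,0,0,0.03],
    [0.003,-0.001,-0.12,0,0,0,0.03],
    [0.003,-0.001,-0.12,0,0,0,0.03],
    [0.003,-0.001,-0.12,0,0,0,0.03]
  ]
}}

```text
clock: 3.73
eef_pos: [0.4387, 0.008, 0.1301]
tcp_rot: [3.141, 0.041, 0.009]
wrist_force: [-0.7, 0.1, -3.7]
width: 0.0424
grip_force: 52.5
```

Run:
```python
from h import *
s=get_state();print(s["eef_pos"].round(4),s["tcp_rot"].round(4),s["wrist_force"],s["width"])
im=read_camera("wrist");sc=read_camera("scene")
cv2.imwrite("pics/w2.png",np.hstack([cv2.resize(im,(400,250)),cv2.resize(sc[130:330,250:480],(400,250))])[:,:,::-1])
```

```text
[0.4387 0.008  0.1301] [3.1406 0.0407 0.0095] [-0.67842316  0.0576451  -3.65059962] 0.042396399280479106
```

View pics/w2.png

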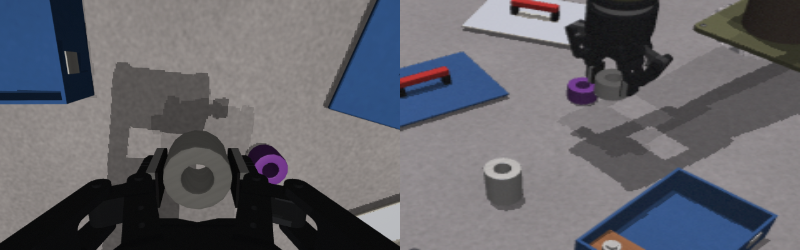

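The low die is in the grip: it is between the fingers in the left view at (197,180), with a load of about 3.7 N and an opening of 42 mm. Carrying it over the case.

Emit:
{"method": "arm_command", "body": {
  "steps": [
    [0.005,-0.01,0,0,0,0,0.03],
    [0.015,-0.032,0,0,0,0,0.03],
    [0.028,-0.06,0,0,0,0,0.03],
    [0.043,-0.092,0,0,0,0,0.03],
    [0.058,-0.124,0,0,0,0,0.03],
    [0.072,-0.154,0,0,0,0,0.03],
    [0.083,-0.177,0,0,0,0,0.03],
    [0.09,-0.192,0,0,0,0,0.03],
    [0.092,-0.197,0,0,0,0,0.03],
    [0.092,-0.197,0,0,0,0,0.03],
    [0.092,-0.197,0,0,0,0,0.03],
    [0.092,-0.197,0,0,0,0,0.03]
  ]
}}

```text
clock: 4.83
eef_pos: [0.523, 0.2066, 0.1262]
tcp_rot: [3.14, 0.039, -0.003]
wrist_force: [-0.9, -0.1, -3.8]
width: 0.0424
grip_force: 52.5
```

Run:
```python
from h import *
s=get_state();print(s["eef_pos"].round(4),s["tcp_rot"].round(4),s["wrist_force"],s["width"])
c=calibration("wrist");im=read_camera("wrist")
import math
y=.026;Rz=np.array([[math.cos(y),-math.sin(y)],[math.sin(y),math.cos(y)]])
o=im.copy()
for z,P in((.06,[(-.09,-.065),(.09,-.065),(.09,.065),(-.09,.065)]),(.004,[(-.086,-.061),(.036,-.061),(.036,.061),(-.086,.061)])):
    W=np.c_[np.array(P)@Rz.T+[.551,.208],[z]*4];p=proj(c,W);print(p.round(0).tolist());cv2.polylines(o,[p.astype(np.int32)],True,(255,255,0),1)
cv2.imwrite("pics/w3.png",o[:,:,::-1])
```

```text
[0.523  0.2066 0.1262] [ 3.1405  0.0395 -0.0034] [-0.86739158 -0.09113872 -3.82337722] 0.04237233532727573
[[409.0, 294.0], [433.0, 2.0], [193.0, 2.0], [219.0, 294.0]]
[[387.0, 253.0], [396.0, 103.0], [232.0, 103.0], [241.0, 253.0]]
```

View pics/w3.png

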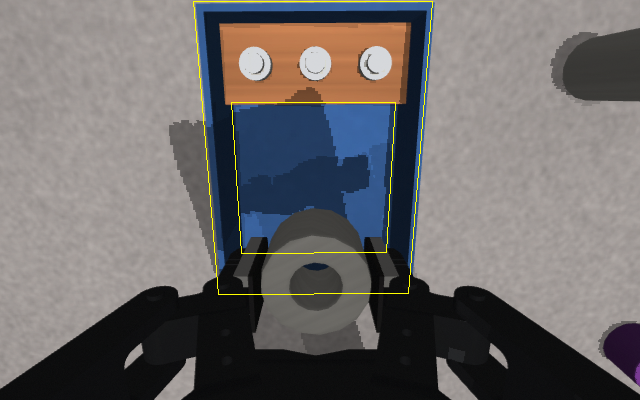

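The projected rim and floor (yellow) lie on the real case edges, so the case pose is right. The die hangs over the free floor. Lowering.

Emit:
{"method": "arm_command", "body": {
  "steps": [
    [0,0,0.015,0,0,0,0.03],
    [0,0,0.035,0,0,0,0.03],
    [0,0,0.055,0,0,0,0.03],
    [0,0,0.075,0,0,0,0.03],
    [0,0,0.09,0,0,0,0.03],
    [0,0,0.098,0,0,0,0.03],
    [0,0,0.103,0,0,0,0.03],
    [0,0,0.106,0,0,0,0.03],
    [0,0,0.108,0,0,0,0.03],
    [0,0,0.108,0,0,0,0.03]
  ]
}}

```text
clock: 5.72
eef_pos: [0.5245, 0.2075, 0.02]
tcp_rot: [-3.141, -0.04, -0.002]
wrist_force: [-0.2, 0.4, -3.3]
width: 0.0422
grip_force: 52.5
```

Emit:
{"method": "arm_command", "body": {
  "steps": [
    [0,0,0.002,0,0,0,0.03],
    [0,0,0.004,0,0,0,0.03],
    [0,0,0.005,0,0,0,0.03],
    [0,0,0.006,0,0,0,0.03],
    [0,0,0.007,0,0,0,0.03],
    [0,0,0.007,0,0,0,0.03]
  ]
}}

```text
clock: 6.22
eef_pos: [0.5241, 0.2076, 0.0134]
tcp_rot: [3.141, 0.041, -0.0]
wrist_force: [-2.9, -1.4, 3.9]
width: 0.0426
grip_force: 53.2
```

Contact with the floor: the force went from -3.3 to +3.9 N at the expected height. Letting go and rising.

Emit:
{"method": "arm_command", "body": {
  "steps": [
    [0,0,0,0,0,0,0.048],
    [0,0,0,0,0,0,0.054],
    [0,0,0,0,0,0,0.06],
    [0,0,0,0,0,0,0.062],
    [0,0,-0.005,0,0,0,0.062],
    [0,0,-0.02,0,0,0,0.062],
    [0,0,-0.05,0,0,0,0.062],
    [0,0,-0.09,0,0,0,0.062],
    [0,0,-0.13,0,0,0,0.07],
    [0,0,-0.17,0,0,0,0.07],
    [0,0,-0.2,0,0,0,0.07],
    [0,0,-0.2,0,0,0,0.07]
  ]
}}

```text
clock: 7.22
eef_pos: [0.528, 0.2087, 0.2221]
tcp_rot: [-3.137, -0.041, -0.023]
wrist_force: [0.8, -0.1, 0.7]
width: 0.0699
grip_force: 0.0
```

Run:
```python
from h import *
s=get_state();print(s["eef_pos"].round(4),s["tcp_rot"].round(4),s["wrist_force"],s["width"],s["q"].round(2))
c=calibration("wrist");im=read_camera("wrist");print(proj(c,[.524,.2075,.038]));sc=read_camera("scene")
cv2.imwrite("pics/w4.png",np.hstack([cv2.resize(im,(400,250)),cv2.resize(sc[230:380,310:550],(400,250))])[:,:,::-1])
```

```text
[0.528  0.2087 0.2221] [-3.1372 -0.0406 -0.0233] [ 0.75252914 -0.07443936  0.69471005] 0.06989257742091798 [ 0.28 -0.06  1.85 -0.    1.33  1.83]
[[316.86727565 177.16812427]]
```

View pics/w4.png

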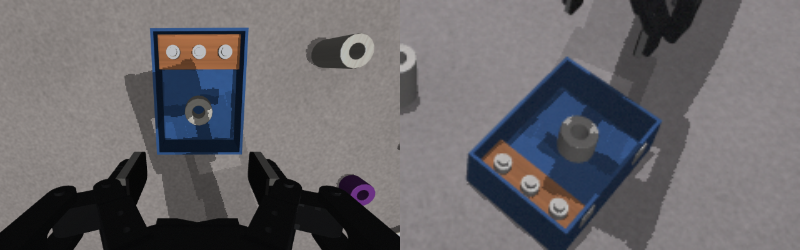

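The left view shows the low die standing at (198,111), where it was predicted to be, free and upright beside the rack. The tall die at (355,50) is untouched. Now the lid.

Emit:
{"method": "arm_command", "body": {
  "steps": [
    [-0.001,0.02,0,0,0,0.03,0.07],
    [-0.002,0.06,0,0,0,0.06,0.07],
    [-0.003,0.1,0,0,0,0.09,0.07],
    [-0.004,0.14,0,0,0,0.12,0.07],
    [-0.005,0.18,0,0,0,0.15,0.07],
    [-0.006,0.22,0,0,0,0.18,0.07],
    [-0.007,0.26,0,0,0,0.2,0.07],
    [-0.007,0.3,0,0,0,0.23,0.07],
    [-0.008,0.34,0,0,0,0.25,0.07],
    [-0.008,0.38,0,0,0,0.28,0.07],
    [-0.009,0.42,0,0,0,0.28,0.07],
    [-0.009,0.458,0,0,0,0.28,0.07]
  ]
}}

```text
clock: 8.32
eef_pos: [0.5251, -0.2521, 0.2095]
tcp_rot: [-3.114, 0.399, 0.006]
wrist_force: [0.9, 0.4, 0.1]
width: 0.0705
grip_force: 0.0
```

Emit:
{"method": "arm_command", "body": {
  "steps": [
    [0,0,0,0,0,0,0.05],
    [0,0,0,0,0,0,0.05],
    [0,0,0,0,0,0,0.05],
    [0,0,0,0,0,0,0.05]
  ]
}}

```text
clock: 8.65
eef_pos: [0.5263, -0.2493, 0.2109]
tcp_rot: [-3.115, 0.396, 0.003]
wrist_force: [0.3, -0.4, -0.7]
width: 0.0502
grip_force: 0.0
```

Run:
```python
from h import *
s=get_state();print(s["eef_pos"].round(4),s["tcp_rot"].round(4),s["q"].round(2))
c=calibration("wrist");im=read_camera("wrist");H=hsv(im);h,S,v=H[...,0],H[...,1],H[...,2]
for n,m,z,a in(("red",((h<8)|(h>172))&(S>150)&(v>60),.052,200),("blue",(h>95)&(h<125)&(S>120),.014,3000)):
  for b in blobs(m,a): print(n,cv2.boundingRect(b),rect(ray(c,b[:,0],z)))
```

```text
[ 0.5263 -0.2493  0.2109] [-3.1152  0.3965  0.0035] [-0.53 -0.01  1.82  0.    1.33  1.29]
red (307, 124, 15, 88) (array([ 532.6, -249.8]), array([12.9, 78.8]), 75.5)
red (594, 41, 46, 58) (array([ 548.3, -514.7]), array([16. , 48.7]), 35.0)
blue (236, 58, 157, 194) (array([ 531.9, -249.6]), array([144.6, 193.9]), 75.5)
```

The wrist view puts the bar centre at (0.532, -0.250) with yaw -0.253, and the blue plate measures 145 x 194. This agrees with the top view. Descending on the bar.

Emit:
{"method": "arm_command", "body": {
  "newtons": 80,
  "steps": [
    [0.005,-0.001,0.04,0,0,0,0.05],
    [0.005,-0.001,0.08,0,0,0,0.05],
    [0.005,-0.001,0.115,0,0,0,0.05],
    [0.005,-0.001,0.145,0,0,0,0.05],
    [0.005,-0.001,0.165,0,0,0,0.05],
    [0.005,-0.001,0.178,0,0,0,0.05],
    [0.005,-0.001,0.183,0,0,0,0.05],
    [0.005,-0.001,0.183,0,0,0,0.05],
    [0.005,-0.001,0.183,0,0,0,0.03],
    [0.005,-0.001,0.183,0,0,0,0.015],
    [0.005,-0.001,0.183,0,0,0,0.0],
    [0.005,-0.001,0.183,0,0,0,0.0]
  ]
}}

```text
clock: 9.7
eef_pos: [0.5334, -0.2515, 0.0318]
tcp_rot: [3.115, -0.398, 0.006]
wrist_force: [-0.0, 1.9, 5.8]
width: 0.0123
grip_force: 80.8
```

Emit:
{"method": "arm_command", "body": {
  "steps": [
    [0,0,0,0,0,0,0],
    [0,0,0,0,0,0,0],
    [0,0,0,0,0,0,0],
    [0,0,0,0,0,0,0]
  ]
}}

```text
clock: 10.03
eef_pos: [0.5334, -0.2515, 0.0317]
tcp_rot: [3.115, -0.398, 0.006]
wrist_force: [-0.7, 1.7, 6.0]
width: 0.0122
grip_force: 81.0
```

The grip sits a little high (grasp point at 51 mm, bar 36–52 mm), so I am regripping 7 mm deeper.

Emit:
{"method": "arm_command", "body": {
  "steps": [
    [0,0,0,0,0,0,0.025],
    [0,0,0,0,0,0,0.035],
    [0,0,0.004,0,0,0,0.035],
    [0,0,0.007,0,0,0,0.035],
    [0,0,0.007,0,0,0,0.035],
    [0,0,0.007,0,0,0,0.025],
    [0,0,0.007,0,0,0,0.015],
    [0,0,0.007,0,0,0,0.0],
    [0,0,0.007,0,0,0,0.0],
    [0,0,0.007,0,0,0,0.0],
    [0,0,0.007,0,0,0,0.0]
  ]
}}

```text
clock: 10.95
eef_pos: [0.5318, -0.2509, 0.0223]
tcp_rot: [3.116, -0.398, -0.0]
wrist_force: [0.2, 0.3, -0.6]
width: 0.013
grip_force: 78.3
```

Good: the grasp point is at 41 mm with no residual force. Lifting.

Emit:
{"method": "arm_command", "body": {
  "steps": [
    [0,0,-0.008,0,0,0,0],
    [0,0,-0.025,0,0,0,0],
    [0,0,-0.05,0,0,0,0],
    [0,0,-0.08,0,0,0,0],
    [0,0,-0.11,0,0,0,0],
    [0,0,-0.14,0,0,0,0],
    [0,0,-0.165,0,0,0,0],
    [0,0,-0.18,0,0,0,0],
    [0,0,-0.185,0,0,0,0],
    [0,0,-0.185,0,0,0,0],
    [0,0,-0.185,0,0,0,0]
  ]
}}

```text
clock: 11.87
eef_pos: [0.5312, -0.2504, 0.206]
tcp_rot: [-3.115, 0.398, 0.003]
wrist_force: [0.8, -0.5, -4.4]
width: 0.0132
grip_force: 78.2
```

```bash
cat > lid.py <<'E'
from h import *
from scipy.spatial.transform import Rotation as Ro
s=get_state();print(s["eef_pos"].round(4),s["tcp_rot"].round(4),s["wrist_force"].round(1),s["width"],s["q"].round(2))
M=Ro.from_rotvec(s["tcp_rot"]).as_matrix();print("tool yaw",np.arctan2(M[1,0],M[0,0]).round(4))
# lid plate underside-ish: plate top = tcp z -.0223+.014
z=s["eef_pos"][2]-.0083
c=calibration("wrist");im=read_camera("wrist");cv2.imwrite("pics/lidw.png",im[:,:,::-1]);H=hsv(im);h,S,v=H[...,0],H[...,1],H[...,2]
for b in blobs((h>95)&(h<125)&(S>100),3000):
    print("wrist",cv2.boundingRect(b),rect(ray(c,b[:,0],z)))
c=calibration("top");im=read_camera("top");H=hsv(im);h,S,v=H[...,0],H[...,1],H[...,2]
for b in blobs((h>95)&(h<125)&(S>120),500): print("top",cv2.boundingRect(b),rect(ray(c,b[:,0],z)))
E
python3 lid.py
```

```text
[ 0.5312 -0.2504  0.206 ] [-3.1154e+00  3.9810e-01  2.9000e-03] [ 0.8 -0.5 -4.4] 0.01323095998684236 [-0.53  0.    1.82  0.    1.32  1.29]
tool yaw -0.2542
wrist (136, 23, 360, 277) (array([ 564.2, -259.7]), array([144.3, 125.4]), 75.5)
top (154, 119, 63, 79) (array([525.6, 153.3]), array([155.7, 121.9]), 1.7)
```

View pics/lidw.png

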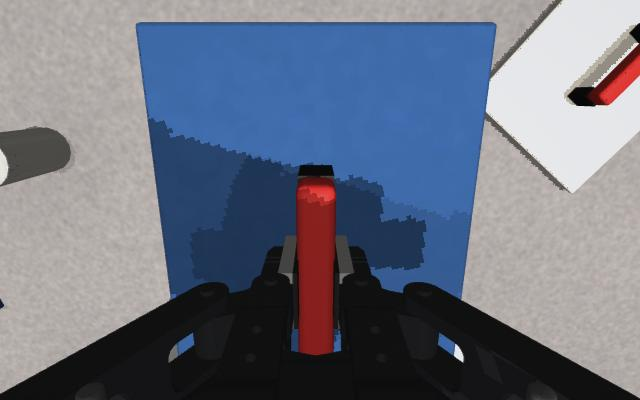

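The lid hangs level from the bar, far edge at row 23 and square to the gripper. Its centre works out about 1 mm from the TCP. Carrying it to the case.

Emit:
{"method": "arm_command", "body": {
  "steps": [
    [-0.001,-0.005,0,0,0,0,0],
    [-0.003,-0.015,0,0,0,0,0],
    [-0.006,-0.03,0,0,0,0,0],
    [-0.01,-0.048,0,0,0,0,0],
    [-0.014,-0.068,0,0,0,0,0],
    [-0.019,-0.09,0,0,0,0,0],
    [-0.024,-0.112,0,0,0,0,0],
    [-0.029,-0.135,0,0,0,0,0],
    [-0.033,-0.157,0,0,0,0,0],
    [-0.038,-0.18,0,0,0,0,0],
    [-0.043,-0.202,0,0,0,0,0],
    [-0.048,-0.225,0,0,0,0,0]
  ]
}}

```text
clock: 12.97
eef_pos: [0.5413, -0.0185, 0.2071]
tcp_rot: [-3.116, 0.397, 0.001]
wrist_force: [0.5, -0.2, -4.0]
width: 0.0124
grip_force: 78.1
```

Emit:
{"method": "arm_command", "body": {
  "steps": [
    [-0.005,-0.022,0,0,0,-0.02,0],
    [-0.01,-0.045,0,0,0,-0.05,0],
    [-0.014,-0.067,0,0,0,-0.08,0],
    [-0.019,-0.09,0,0,0,-0.11,0],
    [-0.024,-0.112,0,0,0,-0.14,0],
    [-0.028,-0.134,0,0,0,-0.17,0],
    [-0.033,-0.155,0,0,0,-0.2,0],
    [-0.037,-0.175,0,0,0,-0.23,0],
    [-0.041,-0.193,0,0,0,-0.25,0],
    [-0.044,-0.208,0,0,0,-0.27,0],
    [-0.046,-0.219,0,0,0,-0.28,0],
    [-0.047,-0.224,0,0,0,-0.28,0]
  ]
}}

```text
clock: 13.97
eef_pos: [0.552, 0.2098, 0.2071]
tcp_rot: [-3.141, -0.044, 0.001]
wrist_force: [-0.4, -0.5, -3.6]
width: 0.013
grip_force: 78.2
```

Emit:
{"method": "arm_command", "body": {
  "steps": [
    [0,0,0,0,0,0,0],
    [0,0,0,0,0,0,0],
    [0,0,0,0,0,0,0],
    [0,0,0,0,0,0,0]
  ]
}}

```text
clock: 14.3
eef_pos: [0.5528, 0.2068, 0.2073]
tcp_rot: [3.141, 0.039, -0.0]
wrist_force: [-0.9, -0.3, -4.3]
width: 0.0124
grip_force: 78.2
```

```bash
python3 lid.py
```

```text
[0.5528 0.2068 0.2073] [ 3.1411e+00  3.8700e-02 -2.0000e-04] [-0.9 -0.3 -4.3] 0.01241747287776333 [ 0.27  0.01  1.81 -0.    1.32  1.81]
tool yaw 0.0247
wrist (136, 23, 360, 277) (array([587.1, 207. ]), array([125.3, 144.5]), 1.4)
top (127, 96, 90, 103) (array([548.4, 180.4]), array([204.1, 176. ]), 2.1)
```

Lid centre is about (0.552, 0.206) against the case at (0.551, 0.208). I will shift 2 mm and lower gently.

Emit:
{"method": "arm_command", "body": {
  "steps": [
    [-0.001,-0.002,0.012,0,0,0,0],
    [-0.001,-0.002,0.03,0,0,0,0],
    [-0.001,-0.002,0.05,0,0,0,0],
    [-0.001,-0.002,0.07,0,0,0,0],
    [-0.001,-0.002,0.088,0,0,0,0],
    [-0.001,-0.002,0.1,0,0,0,0],
    [-0.001,-0.002,0.108,0,0,0,0],
    [-0.001,-0.002,0.114,0,0,0,0],
    [-0.001,-0.002,0.118,0,0,0,0],
    [-0.001,-0.002,0.121,0,0,0,0],
    [-0.001,-0.002,0.124,0,0,0,0],
    [-0.001,-0.002,0.124,0,0,0,0]
  ]
}}

```text
clock: 15.4
eef_pos: [0.552, 0.2096, 0.0835]
tcp_rot: [-3.141, -0.04, -0.001]
wrist_force: [0.8, 0.5, -4.2]
width: 0.0129
grip_force: 78.2
```

Emit:
{"method": "arm_command", "body": {
  "steps": [
    [0,0,0.002,0,0,0,0],
    [0,0,0.004,0,0,0,0],
    [0,0,0.006,0,0,0,0],
    [0,0,0.008,0,0,0,0],
    [0,0,0.008,0,0,0,0]
  ]
}}

```text
clock: 15.82
eef_pos: [0.5514, 0.2094, 0.0748]
tcp_rot: [3.141, 0.041, -0.001]
wrist_force: [-0.4, -0.2, -4.3]
width: 0.0128
grip_force: 78.2
```

Emit:
{"method": "arm_command", "body": {
  "steps": [
    [0,0,0.001,0,0,0,0],
    [0,0,0.002,0,0,0,0],
    [0,0,0.0025,0,0,0,0],
    [0,0,0.0025,0,0,0,0]
  ]
}}

```text
clock: 16.15
eef_pos: [0.552, 0.2096, 0.0742]
tcp_rot: [-3.141, -0.041, -0.0]
wrist_force: [-5.2, -2.3, 4.9]
width: 0.0128
grip_force: 79.5
```

The force went from -4.3 to +4.9 N at the seated height of 74 mm, so the lid is on the rim. Releasing and rising.

Emit:
{"method": "arm_command", "body": {
  "steps": [
    [0,0,0,0,0,0,0.016],
    [0,0,0,0,0,0,0.022],
    [0,0,0,0,0,0,0.03],
    [0,0,0,0,0,0,0.035],
    [0,0,-0.005,0,0,0,0.035],
    [0,0,-0.02,0,0,0,0.035],
    [0,0,-0.05,0,0,0,0.035],
    [0,0,-0.09,0,0,0,0.035],
    [0,0,-0.12,0,0,0,0.035],
    [0,0,-0.13,0,0,0,0.035],
    [0,0,-0.13,0,0,0,0.035]
  ]
}}

```text
clock: 17.07
eef_pos: [0.554, 0.2102, 0.2078]
tcp_rot: [-3.139, -0.041, -0.013]
wrist_force: [-0.3, 0.5, -0.1]
width: 0.0352
grip_force: 0.0
```

Run:
```python
from h import *
s=get_state();print(s["eef_pos"].round(4),s["wrist_force"].round(1),s["width"])
c=calibration("wrist");im=read_camera("wrist");H=hsv(im);h,S,v=H[...,0],H[...,1],H[...,2]
for n,m,z,a in(("red",((h<8)|(h>172))&(S>150)&(v>60),.104,200),("blue",(h>95)&(h<125)&(S>100),.066,3000)):
  for b in blobs(m,a): print(n,cv2.boundingRect(b),rect(ray(c,b[:,0],z)))
sc=read_camera("scene")
cv2.imwrite("pics/fin.png",np.hstack([cv2.resize(im,(400,250)),cv2.resize(sc[200:400,270:590],(400,250))])[:,:,::-1])
```

```text
[0.554  0.2102 0.2078] [-0.3  0.5 -0.1] 0.03518524796655747
red (308, 142, 19, 103) (array([553.1, 209. ]), array([78.6, 13.1]), 1.3)
blue (224, 63, 186, 224) (array([552.1, 209.1]), array([193.7, 144.7]), 1.5)
```

View pics/fin.png

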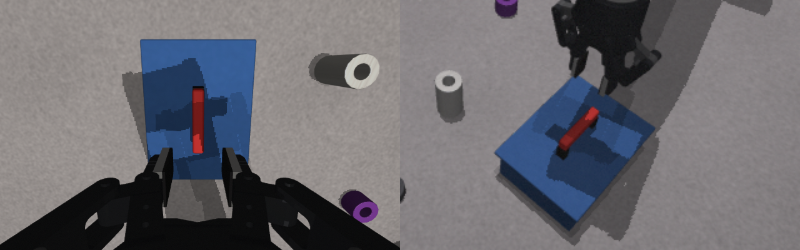

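The lid lies flat and square on the case, centred at (0.552, 0.209), and measures 194 x 145 at the seated height. The tall die stands untouched and the arm is clear.

```bash
python3 -c "
from rig import *
print(job_done())"
```

```text
the job is handed in; nothing more can be done
None
```

The job is handed in at about 17 s on the clock: the low die stands in the case beside the rack, the blue lid measures flat and centred on the rim, and the tall die was left alone; no verdict came back.

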